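Release the jar lid and trap it on the chute

ROBOT

A 7-joint arm with a two-finger parallel gripper is mounted at the origin on the work surface. World frame = base frame: x ahead of the robot, y to its left, z up, the work surface at z = 0. Lengths are in mm, angles in rad, forces in N, time in s.
With the tool pointing down it reaches from about 425 to 825 mm from the base axis. Payload 3.6 kg.
Tool frame: the origin (TCP) lies midway between the tips of the shut fingers; the grasp point (between the pads) lies bot.tcp_to_grasp behind it (bot.tcp_to_grasp is the distance from the TCP to the grasp point, in mm); z points along the fingers, y is the line along which they close (so a half turn about z gives the same grasp; the last joint's range is limited). The gripper opens to 93 mm and grips with 3 to 60 N. Pads are 15 mm wide; open, the fingers measure 128 mm over their backs; the gripper's body (75 mm by 188 mm) begins 65 mm behind the grasp point.
Start: joints at [-1.341, 0.615, -0.013, 1.423, 0.008, 1.103, -0.04], TCP at [165.058, 628.663, 218.64] pointing down, gripper open.
Joint ranges: [-3.12, 3.12], [-0.3, 2.06], [-1.34, 1.32], [0.26, 2.42], [-1.36, 4.5], [0.01, 1.98], [-2.84, 2.84]. Speed limits (rad/s): [2.79, 2.79, 3.14, 3.14, 3.14, 3.14, 3.14].

INTERFACE

Orientations are given as a unit quaternion [x, y, z, w].
In Python, from plant import readout, read_camera, camera_params, bot gives the robot as it stands.
- The arm moves only by the tool jog_arm, never from a script. Its argument "commands" is text: rows parted by semicolons, each of 7 numbers parted by spaces: the shift along the tool's x, y, z each as a share of 0.03 m, from -1 to 1, then the turn, a rotation vector about the tool's x, y, z each as a share of 10 degrees, from -1 to 1, then the gripper command: -1 is fully open, 1 is shut, values between are in proportion. A call has 1 to 5 rows; each row shifts and turns the commanded pose from where the row before left it, along the tool's axes as they then stand; what a row does not reach is not made up. A row lasts 1/8 s, in which the tool goes at most 62.5 mm and 10.7 degrees, less where a joint would pass 70% of its speed; a pose out of reach is approached as far as the arm can. A call with a number of a shift or a turn outside -1 to 1 is refused whole. A call with a gripper value outside its range is refused whole. The fingers move at their own pace and stop on an object; the grip force is fixed at half the most. Time passes only in rows, so rows that do not move let the fingers close. It gives the time, the measured TCP pose, the force, the opening and the grip force at its end, in the units of the state.
- readout.state(): the state, without advancing time (a new reading comes with each control period).
- read_camera(name): name is "scene" or "top"; returns (picture, depth): 384x512x3 uint8, blue, green, red; 384x512 float32, mm along the optical axis (not along the pixel's ray), 0 where there is no reading.
- camera_params(name): a dict with "mtx" (3x3 intrinsics, pixels), "D" ([k1, k2, p1, p2, k3] as OpenCV has them; the pictures are not rectified), "rvec" (rotation vector, rad) and "tvec" (3), from world to camera coordinates, as OpenCV has them. Camera axes: x right, y down, z forward; pixel columns grow to the right and rows downward; lengths in mm; the calibration is good to about 2 mm. A picture is of the moment at which its call begins. camera_params takes no time and is no camera call.
- bot.close_job(): hands the job in; it is judged then, once.
The state is a dict: "t": time; "joint_pos": joint angles; "joint_velocities": joint speeds; "effort": joint torques, N m; "position": TCP position; "eef_rot": TCP orientation; "ft_force": force on the tool from outside, world axes, zero at the start; "ft_torque": the same for the moment, N m; "grip_width": finger opening in mm; "finger_force": force on a finger pad.
Only numpy, scipy, OpenCV 4.12 (cv2) and the standard library are available. Lean on these libraries where they do the work, as an engineer would, in place of code of your own. Each camera call takes 0.05 s, during which the arm holds its last target. There are 200 camera calls.

TASK

Let the bamboo jar lid out of the spring holder: with one finger press the black release paddle beside the chute all the way down, and have the other finger waiting in the chute ahead of the lid so that the lid, once it pops forward over the sunken gate bar, is stopped there and does not slide off the chute's open end. Finish while holding: the paddle still fully down under one finger and the lid still in the chute, resting against the other finger. Do not lift or tip the lid, and leave the jar, the plate and the loose spatula where they are.

Things in the scene. Friction and masses are not known exactly. Their poses are not given: they have to be found in the camera images.
- holder: Lid holder, a low fixed fixture. Origin: on the table, below the middle of the waiting lid. -x points along the chute to its open end (the way the lid travels, roughly towards the robot), +y to the side with the release paddle, z up. At the back (x +44 to +86 mm) a black spring block 78 mm wide, 44 mm high; its rod sticks out behind it at 26 mm height to x = +186 mm.
- chute (a point): On the chute floor below the waiting lid: holder x = y = 0, 14 mm above the table; axes as the holder. The chute is a straight level steel channel, open above, its floor from x = +36 to the open end at x = -85 mm, 70 mm wide inside (y -35 to +35 mm); side walls 4 mm thick, tops 28 mm above the table.
- gate (a point): Middle of the gate's top edge: a steel bar 4 mm thick across the chute at holder x = -37 mm, 7 mm above its floor, that holds the lid back. It is part of the paddle: pressing sinks it below the floor, then the damped spring pusher (about 2 N) drives the lid along -x at some 40 mm/s until something stops it; after 85 mm it goes over the open end. Let go, the gate rises again.
- release_top (a point): Centre of the top face of the black release paddle, at holder x = -61.5, y = +57 mm, 30 mm above the table when not pressed. The top is flat, 47 mm along the chute (x = -85 to -38 mm) by 28 mm across (y = 43 to 71 mm). Axes as the holder.
- release (a joint): How far the paddle is pressed, m: 0 up, 0.009 fully down (top then 21 mm above the table). A spring, with the rubbing of the gate, resists with about 3 N at first and 5 to 8 N fully down; it springs back when let go.
- lid_center (a point): Centre (half-way up) of the loose bamboo lid, a plain round disc 66 mm in diameter, 22 mm high, about 60 g, lying flat on the chute floor (bottom 14 mm, top 36 mm above the table). At the start it waits behind the gate with its centre within 3 mm of holder x = 0, y = 0, its front edge at x = about -35 mm.
- jar: Bystander: empty open amber glass jar, 80 mm in diameter (66 mm at the neck), 100 mm high, loose; origin at the centre of its underside.
- plate: Bystander: white melamine plate, 200 mm in diameter, 20 mm high, loose; origin at the centre of its underside.
- spatula: Bystander: bamboo spatula, 260 mm long, lying loose on the paddle's side of the holder; origin at the middle of its underside, x along its length.
There are look-alikes about, which are no part of the job. What is meant by the part that bears lid_center is not green, and is the smaller of those in its own colour.

How it is judged:
By the outcome, as a careful person would: the job done as asked, in the order asked, and still so for the second after the job is handed in, while the arm keeps its last pose, push and grip.
It also fails if it takes over 32 s, if anything falls off the work surface, if the arm or the gripper's body presses on something with over 40 N, if the wrist force passes 120 N, or if a joint passes its speed limit or range.

## Working session

There is one attempt and no reset: what is moved stays moved. The work goes in short steps, Python scripts to look and compute and a tool call to move; the robot and the scene stay as the last step left them, time stands still between calls to the robot, and variables do not carry over. Pictures are saved under pics/ and viewed, at most 10 in all, crops included, and the job is handed in when it is done.

Besides the shell and the picture viewer there is one more tool, called after "Emit:" as name(argument=value, ...), one argument or row to a line, values as JSON. jog_arm: Moves the arm, as the interface text tells. Shift numbers are shares of 0.03 m and turn numbers shares of 10 degrees, none past 1 either way. Its arguments: {"type":"object","properties":{"commands":{"type":"string"}},"required":["commands"]}

```bash
mkdir -p pics
cat > h.py <<'E'
import cv2,numpy as np
from plant import readout,read_camera,camera_params,bot
def ray(n,px):
    p=camera_params(n);K=np.array(p["mtx"],float);D=np.array(p["D"],float)
    R=cv2.Rodrigues(np.array(p["rvec"],float))[0];t=np.array(p["tvec"],float).ravel()
    u=cv2.undistortPoints(np.array(px,float).reshape(-1,1,2),K,D).reshape(-1,2)
    d=np.c_[u,np.ones(len(u))]@R; return -R.T@t,d
def onz(n,px,z):
    c,d=ray(n,px); return c+d*((z-c[2])/d[:,2])[:,None]
def cloud(n,depth):
    v,u=np.mgrid[:384,:512]; c,d=ray(n,np.c_[u.ravel(),v.ravel()])
    return (c+d*depth.reshape(-1,1)).reshape(384,512,3)
E
python3 - <<'E'
from h import *
for n in("scene","top"):
    im,d=read_camera(n);np.savez(f"{n}0.npz",im=im,d=d);cv2.imwrite(f"pics/{n}0.png",cv2.resize(im,(800,600)))
    print(n,ray(n,[[256,192]]))
s=readout.state();print(s,bot.tcp_to_grasp)
E
```

```text
scene (array([1142.3973479 ,  466.0030563 ,  903.65605114]), array([[-0.48515208, -0.43191831, -0.76032798]]))
top (array([ 515.48135396,  -12.46830414, 1047.4150916 ]), array([[ 0.09646717,  0.0106196 , -0.99541929]]))
{'t': 0.1, 'joint_pos': array([-1.34050163,  0.61578969, -0.01261013,  1.42473854,  0.00814026,
        1.10340461, -0.04037431]), 'joint_velocities': array([-0.00184955, -0.00274652, -0.00072704, -0.0028909 ,  0.00011757,
       -0.00072378, -0.00177733]), 'effort': array([ 1.72789190e-03, -4.60044622e+01,  2.10195626e-01, -1.66244924e+01,
       -6.11950038e-02,  1.69618515e-02,  1.03939624e-04]), 'position': array([164.90998581, 627.99348718, 217.61838646]), 'eef_rot': array([ 1.27993125e-01,  9.91774395e-01, -1.13910499e-03, -1.12897343e-04]), 'ft_force': array([-0.60730399,  0.40782279, -0.85597447]), 'ft_torque': array([0.11638167, 0.05310596, 0.01358156]), 'finger_force': 0.0, 'grip_width': 93.29067866425613} 18.8
```

View pics/scene0.png

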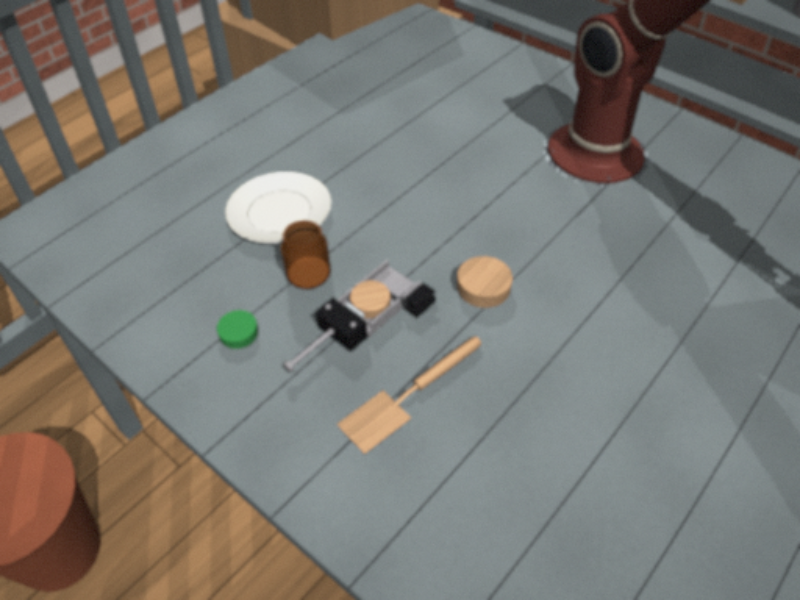

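View pics/top0.png

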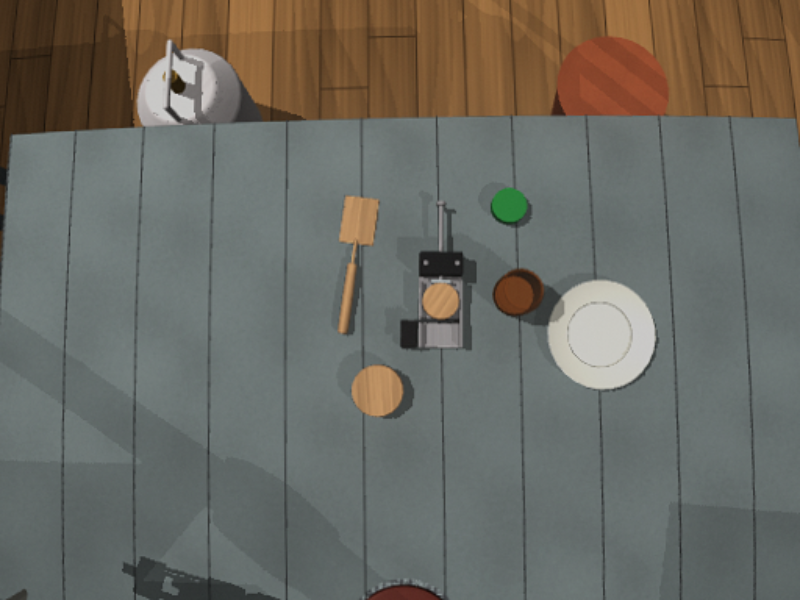

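The top view shows three candidates for the lid: the bamboo disc in the chute at (440,300), a larger bamboo disc at (377,390), and a green disc at (510,205). I choose the one in the chute because it is bamboo, not green, and the smaller of the two. The paddle is at (410,334), the block at (441,264), and the spatula handle's near end at (345,330).

Run:
```python
from h import *
z=np.load("top0.npz");im=z["im"];d=z["d"];hsv=cv2.cvtColor(im,cv2.COLOR_BGR2HSV)
cv2.imwrite("pics/crop.png",cv2.resize(im[110:280,200:350],None,fx=3.5,fy=3.5,interpolation=cv2.INTER_CUBIC))
wood=cv2.inRange(hsv,(8,70,110),(25,255,255)); blk=cv2.inRange(im,(0,0,0),(42,42,42))
P=cloud("top",d)
for nm,m,h in(("wood",wood,36),("blk",blk,30)):
    m=m.copy();m[:115]=0;m[280:]=0;m[:,:200]=0;m[:,380:]=0
    for c in cv2.findContours(m,0,2)[0]:
        if cv2.contourArea(c)<40: continue
        k=np.zeros_like(m);cv2.drawContours(k,[c],-1,255,-1);k=cv2.erode(k,np.ones((3,3)))
        zz=np.median(P[k>0][:,2])
        r=cv2.minAreaRect(c);w=onz("top",c.reshape(-1,2),zz)[:,:2].astype(np.float32);q=cv2.minAreaRect(w)
        print(nm,np.round(r[0]),"z",round(float(zz),1),"world",np.round(q[0],1),np.round(q[1],1),round(q[2],1),"circ",np.round(cv2.minEnclosingCircle(w)[1],1), cv2.contourArea(c))
```

```text
wood [241. 250.] z 32.8 world [453.5  42.1] [88.5 88.6] 44.4 circ 46.1 811.0
wood [282. 192.] z 38.0 world [612.4 -73.1] [64.4 61.9] 89.2 circ 33.0 403.5
wood [225. 169.] z 5.3 world [686.5  88. ] [ 64.6 257.3] 81.6 circ 130.0 840.0
blk [262. 214.] z 31.9 world [553.2 -17.7] [28.1 47.7] 89.3 circ 26.3 147.0
blk [282. 168.] z 45.8 world [677.6 -76.7] [75.5 42.4] 89.2 circ 41.4 381.0
```

View pics/crop.png

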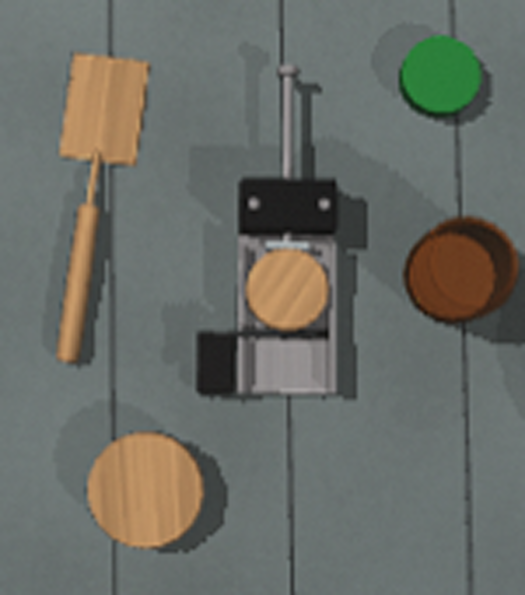

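The crop confirms it: lid in the chute at (288,288), gate bar at (288,333), paddle at (217,363). The sizes agree with the description: lid 64–66 mm, paddle 28×48 mm, block 75×42 mm. This puts the holder origin at about (613,-75.5) with a yaw of about -1°. My target is holder x = -68 with the fingers at y = 0 and 57, so the TCP goes to about (545.5,-46) with a 40 mm opening.

Emit:
jog_arm(
  commands="0 0 0 0 0 -0.7 0.14; 0 0 0 0 0 -0.7 0.14; -1 -1 0 0 0 0 0.14; -1 -1 0 0 0 0 0.14; -1 -1 0 0 0 0 0.14",
)

```text
t: 0.72
position: [254.7, 536.2, 218.1]
eef_rot: [0.006, 1.0, -0.001, -0.0]
ft_force: [0.3, 0.2, 0.1]
grip_width: 47.4
finger_force: 0.0
```

Emit:
jog_arm(
  commands="-1 -1 0 0 0 0 0.14; -1 -1 0 0 0 0 0.14; -1 -1 0 0 0 0 0.14; -1 -1 0 0 0 0 0.14; -1 -1 0 0 0 0 0.14",
)

```text
t: 1.35
position: [402.7, 384.4, 218.2]
eef_rot: [0.006, 1.0, -0.0, -0.0]
ft_force: [1.0, 1.0, -0.1]
grip_width: 39.8
finger_force: 0.0
```

Emit:
jog_arm(
  commands="-1 -1 0 0 0 0 0.14; -1 -1 0 0 0 0 0.14; 0 -1 0 0 0 0 0.14; 0 -1 0 0 0 0 0.14; 0 -1 0 0 0 0 0.14",
)

```text
t: 1.98
position: [459.9, 233.7, 218.2]
eef_rot: [0.006, 1.0, -0.0, -0.0]
ft_force: [-0.2, 0.2, -0.0]
grip_width: 40.0
finger_force: 0.0
```

Emit:
jog_arm(
  commands="-0.6 -1 0 0 0 0 0.14; -0.6 -1 0 0 0 0 0.14; -0.6 -1 0 0 0 0 0.14; -0.6 -1 0 0 0 0 0.14; -0.4 -1 0 0 0 0 0.14",
)

```text
t: 2.6
position: [542.7, 82.8, 218.2]
eef_rot: [0.006, 1.0, -0.0, -0.0]
ft_force: [0.1, -1.1, -0.3]
grip_width: 39.8
finger_force: 0.0
```

Emit:
jog_arm(
  commands="0 -1 0 0 0 0 0.14; 0 -1 0.5 0 0 0 0.14; 0 -1 1 0 0 0 0.14; 0 -1 1 0 0 0 0.14; 0 -0.3 1 0 0 0 0.14",
)

```text
t: 3.22
position: [540.2, -48.0, 112.5]
eef_rot: [0.008, 1.0, -0.001, -0.0]
ft_force: [-0.1, -0.0, -0.4]
grip_width: 39.7
finger_force: 0.0
```

Emit:
jog_arm(
  commands="0 0 1 0 0 0 0.14; 0 0 0.5 0 0 0 0.14; 0 0 0 0 0 0 0.14",
)

```text
t: 3.6
position: [540.1, -44.7, 67.8]
eef_rot: [0.006, 1.0, 0.0, -0.001]
ft_force: [0.1, -0.6, 0.1]
grip_width: 40.0
finger_force: 0.0
```

Run:
```python
from h import *
im,d=read_camera("scene");np.savez("s1.npz",im=im,d=d)
cv2.imwrite("pics/s1.png",cv2.resize(im[100:250,160:340],None,fx=4,fy=4,interpolation=cv2.INTER_CUBIC))
# finger tips expected pixels
p=camera_params("scene");s=readout.state();print(s["position"],s["ft_force"])
# holder points predicted, as pixel in crop: paddle corners, lid rim, chute end
c,sn=np.cos(-.0165),np.sin(-.0165)
for x,y,z in((-85,43,30),(-85,71,30),(-38,71,30),(-38,43,30),(-85,-35,14),(-85,35,14),(0,0,36),(-68,57,s["position"][2]),(-68,0,s["position"][2])):
    w=np.array([613+c*x-sn*y,-75.5+sn*x+c*y,z],float)
    q=cv2.projectPoints(w.reshape(1,3),np.array(p["rvec"],float),np.array(p["tvec"],float),np.array(p["mtx"],float),np.array(p["D"],float))[0].ravel()
    print((x,y,z),((q-[160,100])*4).round())
```

```text
[540.91425939 -44.7557532   68.76295   ] [-0.01926136  0.5328809   0.11217598]
(-85, 43, 30) [439. 317.]
(-85, 71, 30) [472. 338.]
(-38, 71, 30) [425. 380.]
(-38, 43, 30) [392. 358.]
(-85, -35, 14) [351. 277.]
(-85, 35, 14) [430. 328.]
(0, 0, 36) [301. 353.]
(-68, 57, np.float64(68.76295000068306)) [439. 302.]
(-68, 0, np.float64(68.76295000068306)) [372. 259.]
```

View pics/s1.png

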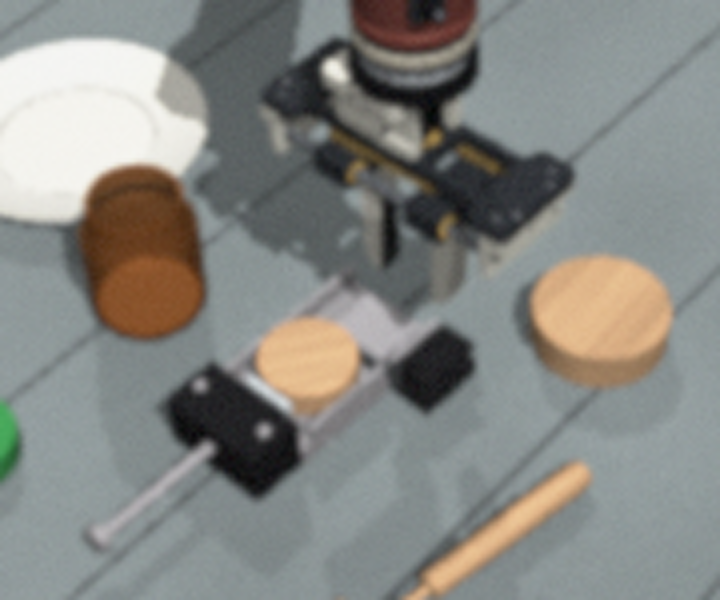

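The fingertips are at (378,262) over the chute and (445,298) over the paddle, as predicted. The TCP needs about 4 mm more in x and 1 mm in y before descending.

Emit:
jog_arm(
  commands="-0.14 0.04 0.3 0 0 0 0.14; 0 0 0.5 0 0 0 0.14; 0 0 0.3 0 0 0 0.14; 0 0 0 0 0 0 0.14; 0 0 0 0 0 0 0.14",
)

```text
t: 4.28
position: [545.0, -44.0, 35.7]
eef_rot: [0.006, 1.0, -0.0, 0.0]
ft_force: [-0.4, 0.3, -0.2]
grip_width: 40.2
finger_force: 0.0
```

Run:
```python
from h import *
for n in("scene","top"):
    im,d=read_camera(n)
    a=im[130:230,190:320] if n=="scene" else im[140:240,220:350]
    cv2.imwrite(f"pics/{n}2.png",cv2.resize(a,None,fx=5,fy=5,interpolation=cv2.INTER_CUBIC))
s=readout.state();print(s["position"],s["ft_force"])
```

```text
[545.23794074 -43.96073153  35.98662546] [-0.34936153 -0.02260986  0.43719517]
```

View pics/scene2.png

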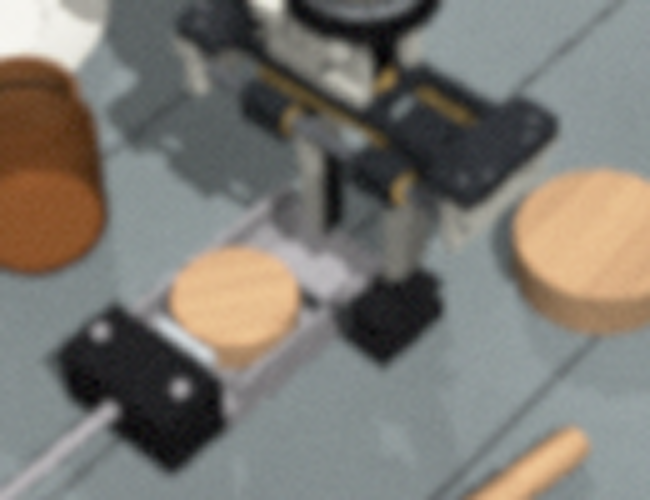

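The paddle finger (400,278) is over the black paddle and the chute finger (318,237) is ahead of the lid between the walls. Pressing now.

Emit:
jog_arm(
  commands="0 0 0.2 0 0 0 0.14; 0 0 0.15 0 0 0 0.14; 0 0 0.12 0 0 0 0.14; 0 0 0 0 0 0 0.14; 0 0 0 0 0 0 0.14",
)

```text
t: 5.0
position: [545.6, -44.0, 21.9]
eef_rot: [0.006, 1.0, -0.0, 0.001]
ft_force: [0.0, -0.0, 4.7]
grip_width: 40.0
finger_force: 2.4
```

Emit:
jog_arm(
  commands="0 0 0.06 0 0 0 0.14; 0 0 0 0 0 0 0.14; 0 0 0.03 0 0 0 0.14; 0 0 0 0 0 0 0.14; 0 0 0 0 0 0 0.14",
)

```text
t: 5.62
position: [545.5, -43.9, 20.8]
eef_rot: [0.007, 1.0, 0.0, 0.001]
ft_force: [-1.1, -0.3, 15.6]
grip_width: 39.8
finger_force: 9.2
```

Emit:
jog_arm(
  commands="0 0 0 0 0 0 0.14; 0 0 0 0 0 0 0.14; 0 0 0 0 0 0 0.14; 0 0 0 0 0 0 0.14; 0 0 0 0 0 0 0.14",
)

```text
t: 6.25
position: [545.5, -43.9, 20.8]
eef_rot: [0.007, 1.0, 0.0, 0.001]
ft_force: [-1.7, -0.3, 16.0]
grip_width: 39.8
finger_force: 9.2
```

Run:
```python
from h import *
im,d=read_camera("scene")
cv2.imwrite("pics/s3.png",cv2.resize(im[130:230,190:320],None,fx=5,fy=5,interpolation=cv2.INTER_CUBIC))
m=cv2.inRange(cv2.cvtColor(im,cv2.COLOR_BGR2HSV),(8,70,140),(25,255,255));m[:150]=0;m[215:]=0;m[:,:215]=0;m[:,262:]=0
P=cloud("scene",d);q=P[(m>0)&(P[...,2]>33)&(P[...,2]<43)];print(len(q),q.mean(0),q.min(0),q.max(0))
s=readout.state();print(s["position"],s["ft_force"])
```

```text
361 [588.02083644 -67.98472477  36.44614125] [ 555.63218883 -100.07636444   33.12347451] [618.543074   -36.45050758  42.49027332]
[545.53218442 -43.93779531  20.7981226 ] [-1.95467141  0.35686168 15.43393455]
```

View pics/s3.png

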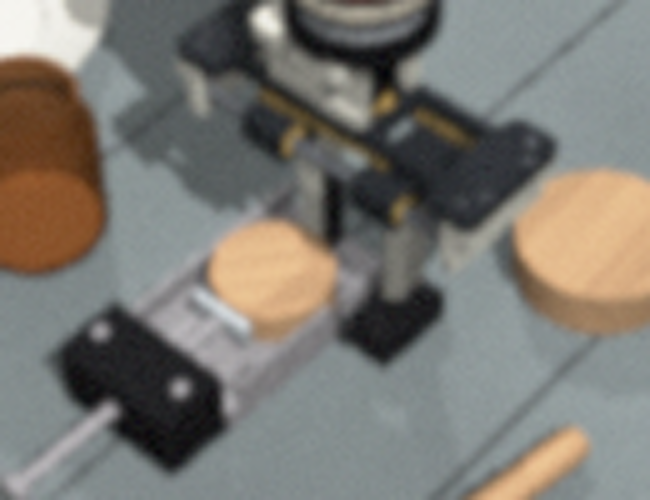

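The lid (273,275) has moved 24 mm and rests flat against the chute finger (315,235), with -1.9 N along x. The paddle (392,325) is at its stop: TCP height 20.8 mm, 15.5 N.

```bash
python3 -c "
from plant import bot;print(bot.close_job())"
```

```text
the job is handed in; nothing more can be done
None
```

The job is handed in at about 6.3 s: the last check showed the paddle held fully down under one finger and the lid flat in the chute against the other, and nothing else was touched.

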